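Put each lid on the canister it fits

TASK

The four white storage canisters have been washed and stand open on the worktop among their wooden lids. Put each knobbed lid on the canister whose size it fits, set down gently and not dropped, so that its plug is fully home in the mouth and it sits flat on the rim. Leave the canisters standing where they are, and leave the tea canister and the plain round coaster alone.

Things in the scene. Friction and masses are not known exactly. Their poses are not given: they have to be found in the camera images.
- jar_small: smallest of four open round white ceramic canisters: outer diameter 66, height 72, wall 4 (mouth 58 wide), inside floor at 6 (mm); loose, standing on the worktop. Origin: centre of its underside, z up its axis. With its lid fully home the lid's origin is on this axis, 58 above this origin.
- jar_medium: second smallest of four open round white ceramic canisters: outer diameter 78, height 86, wall 4 (mouth 70 wide), inside floor at 6 (mm); loose, standing on the worktop. Origin: centre of its underside, z up its axis. With its lid fully home the lid's origin is on this axis, 72 above this origin.
- jar_large: second largest of four open round white ceramic canisters: outer diameter 90, height 100, wall 4 (mouth 82 wide), inside floor at 6 (mm); loose, standing on the worktop. Origin: centre of its underside, z up its axis. With its lid fully home the lid's origin is on this axis, 86 above this origin.
- jar_largest: largest of four open round white ceramic canisters: outer diameter 102, height 114, wall 4 (mouth 94 wide), inside floor at 6 (mm); loose, standing on the worktop. Origin: centre of its underside, z up its axis. With its lid fully home the lid's origin is on this axis, 100 above this origin.
- lid_small: smallest of four round wooden lids, lying loose knob up; for the smallest canister. From below, in mm: plug 14 high, diameter 44 widening to 54 at 9 (canister mouth 58); flange 66 diameter, 10 thick, its underside rests on the canister's rim; straight round knob 24 diameter, from 24 to 48 above the origin, to grip from above. Origin: centre of the plug's underside, z up.
- lid_medium: second smallest of four round wooden lids, lying loose knob up; for the second smallest canister. From below, in mm: plug 14 high, diameter 56 widening to 66 at 9 (canister mouth 70); flange 78 diameter, 10 thick, its underside rests on the canister's rim; straight round knob 24 diameter, from 24 to 48 above the origin, to grip from above. Origin: centre of the plug's underside, z up.
- lid_large: second largest of four round wooden lids, lying loose knob up; for the second largest canister. From below, in mm: plug 14 high, diameter 68 widening to 78 at 9 (canister mouth 82); flange 90 diameter, 10 thick, its underside rests on the canister's rim; straight round knob 24 diameter, from 24 to 48 above the origin, to grip from above. Origin: centre of the plug's underside, z up.
- lid_largest: largest of four round wooden lids, lying loose knob up; for the largest canister. From below, in mm: plug 14 high, diameter 80 widening to 90 at 9 (canister mouth 94); flange 102 diameter, 10 thick, its underside rests on the canister's rim; straight round knob 24 diameter, from 24 to 48 above the origin, to grip from above. Origin: centre of the plug's underside, z up.
- coaster: flat round wooden board without a knob, 100 mm in diameter, 9 mm thick, lying at the back of the worktop; not a lid, stays where it is. Origin: centre of its underside.
- tea_canister: grey tea canister with its own wooden knobbed lid closed on it, 87 mm in diameter, 105 mm high, at the back of the worktop; stays where it is. Origin: centre of its underside.

How it is judged:
By the outcome, as a careful person would: the job done as asked, in the order asked, and still so for the second after the job is handed in, with the robot touching nothing.
It also fails if it takes over 93 s, if anything falls off the work surface, if the arm or the gripper's body presses on something with over 40 N, if the wrist force passes 120 N, or if a joint passes its speed limit or range.

ROBOT

A 6-joint arm with a two-finger parallel gripper is mounted at the origin on a cart in front of the work surface, level with it; the furniture and walls round the work are solid. World frame = base frame: x ahead of the robot, y to its left, z up, the work surface at z = 0. Lengths are in mm, angles in rad, forces in N, time in s.
With the tool pointing down it reaches from about 400 to 925 mm from the base axis. Payload 12.5 kg.
Tool frame: the origin (TCP) lies between the finger pads; the fingertips stand 19 mm ahead of it and the grasp point (between the pads) is the TCP (env.nose_length is the distance from the TCP to the fingertips, in mm); z points along the fingers, y is the line along which they close (so a half turn about z gives the same grasp; the last joint's range is limited). The gripper opens to 95 mm and grips with 3 to 60 N. Pads are 20 mm wide; open, the fingers measure 119 mm over their backs; the gripper's body (75 mm by 180 mm) begins 59 mm behind the grasp point.
Start: joints at [1.012, 0.491, 1.559, -0, 1.092, -0.106], TCP at [273.414, 562.04, 233.661] pointing down, gripper open.
Joint ranges: [-3.1, 3.1], [-0.84, 2.19], [0.05, 2.79], [-1.13, 4.28], [0.06, 2.93], [-2.69, 2.69]. Speed limits (rad/s): [2.22, 2.22, 2.79, 3.14, 3.14, 3.14].

INTERFACE

Orientations are given as [roll, pitch, yaw] about the fixed x, y, z axes, in that order (R = Rz(yaw) Ry(pitch) Rx(roll)).
In Python, from cell import env gives the robot as it stands. The module is installed in compiled form; this text tells all that it offers.
- The arm moves only by the tool drive_tool, never from a script. Its argument "rows" is a list that holds one entry, the list of rows, each a list of 7 numbers: the shift along the tool's x, y, z scaled (see below), then the turn, a rotation vector about the tool's x, y, z scaled (see below), then the opening, from 0 (shut) to 1 (fully open). In form: [[[tx, ty, tz, ax, ay, az, jaw], ...]]. A call has 1 to 5 rows; each row shifts and turns the commanded pose from where the row before left it, along the tool's axes as they then stand; what a row does not reach is not made up. The controller multiplies each number of a shift by 250 mm and each number of a turn by 180 degrees. A row lasts 1/8 s, in which the tool goes at most 62.5 mm and 10.7 degrees, less where a joint would pass 70% of its speed; a pose out of reach is approached as far as the arm can. A call with a number of a shift or a turn outside -1 to 1 is refused whole. A call with a gripper value outside its range is refused whole. The fingers move at their own pace and stop on an object; the grip force is fixed at half the most. Time passes only in rows, so rows that do not move let the fingers close. It gives the time, the measured TCP pose, the force, the opening and the grip force at its end, in the units of the state.
- env.state(): the state, without advancing time (a new reading comes with each control period).
- env.read_camera(name): name is "scene" or "top" or "wrist"; returns a dict with "color" (420x560x3 uint8, blue, green, red), "camera_matrix" (3x3 intrinsics, pixels), "k1" (the pictures are not rectified: a ray, as slopes to the right and down, at radius r is drawn at 1 + k1 r^2 times it, then the intrinsics apply), "pose" (4x4, takes a point from camera to world coordinates). Camera axes: x right, y up, looking along -z (the intrinsics and any distortion apply to the point x, -y, -z); pixel columns grow to the right and rows downward; lengths in mm; the calibration is good to about 2 mm. A picture is of the moment at which its call begins. There is no depth.
- env.job_done(): hands the job in; it is judged then, once.
Trained networks look in a picture, given as the dict that the camera call returned (one of the last four; its "shot" number tells which), for a name from the list of things; names that differ only in an ending like _2 or _b are one class to them, and where a whole thing is asked for, a point or a joint stands for the part that bears it (a point fixed in the world has none). Each returns a list of dicts, best first, with "score" (0 to 1); they miss things now and then, are a little off and sometimes report something else, mostly with a low value. They report only what shows in the picture. A call takes as long as a camera call.
- env.search_frame(name, picture): "at" ([x, y, z] in mm, in the coordinates of the camera as it stood for that picture, good to about 4 mm: the middle of the surface that is visible of it).
- env.place_of(name, picture): "at" ([x, y, z] in mm, in the coordinates of the camera as it stood for that picture, good to about 4 mm: a listed point, or the origin of a listed thing).
The state is a dict: "t": time; "joints": joint angles; "qvel": joint speeds; "tau": joint torques, N m; "eef_pos": TCP position; "tcp_rot": TCP orientation; "ft_force": force on the tool from outside, world axes, zero at the start; "moment": the same for the moment, N m; "opening": opening from 0.0 (shut) to 1.0 (fully open); "grip_force": force on a finger pad.
Only numpy, scipy, OpenCV 4.12 (cv2) and the standard library are available. Lean on these libraries where they do the work, as an engineer would, in place of code of your own. Each camera call takes 0.05 s, during which the arm holds its last target. There are 200 camera calls.

## Working session

There is one attempt and no reset: what is moved stays moved. The work goes in short steps, Python scripts to look and compute and a tool call to move; the robot and the scene stay as the last step left them, time stands still between calls to the robot, and variables do not carry over. Pictures are saved under pics/ and viewed, at most 14 in all, crops included, and the job is handed in when it is done.

Besides the shell and the picture viewer there is one more tool, called after "Emit:" by a JSON object that holds its "method" and its "body". drive_tool: Moves the arm, as the interface text tells. Its arguments: {"type":"object","properties":{"rows":{"type":"array","items":{"type":"array","items":{"type":"array","items":{"type":"number","minimum":-1,"maximum":1}}}}},"required":["rows"]}

```bash
mkdir -p pics
cat > h.py <<'E'
import numpy as np, cv2
from cell import env
N=[a+b for a in("jar_","lid_") for b in("small","medium","large","largest")]+["coaster","tea_canister"]
def w(p,at): return (p["pose"]@np.r_[at,1])[:3]
def st():
    s=env.state(); print("t",s["t"],"pos",np.round(s["eef_pos"],1),"rot",np.round(s["tcp_rot"],3),"F",np.round(s["ft_force"],1),"open",round(s["opening"],3),"grip",s["grip_force"]); return s
E
python3 - <<'E'
from h import *
s=st()
for c in("scene","top"):
    p=env.read_camera(c); cv2.imwrite(f"pics/{c}0.png",p["color"]); print(c,np.round(p["pose"],3).tolist(),p["camera_matrix"].tolist(),p["k1"])
    for n in N:
        r=env.place_of(n,p); print(n,[(round(d["score"],2),np.round(w(p,d["at"])).tolist()) for d in r[:3]])
E
```

```text
t 0.0 pos [273.3 561.8 233.1] rot [-3.14  -0.     2.689] F [-0.  -0.3 -0.5] open 0.997 grip 0.0
scene [[-0.113, 0.871, -0.478, -104.591], [-0.994, -0.097, 0.058, 25.516], [0.004, 0.481, 0.877, 1276.998], [0.0, 0.0, 0.0, 1.0]] [[523.3115414405481, 0.0, 265.2194938229602], [0.0, 523.3115414405481, 209.5319724546951], [0.0, 0.0, 1.0]] -0.18271003210063325
jar_small [(0.7, [458.0, -221.0, -0.0])]
jar_medium [(0.68, [606.0, 254.0, 2.0])]
jar_large [(0.8, [617.0, -56.0, 3.0])]
jar_largest [(0.77, [457.0, 264.0, 3.0])]
lid_small [(0.59, [444.0, -381.0, 3.0])]
lid_medium [(0.74, [614.0, 108.0, 2.0])]
lid_large [(0.83, [451.0, -64.0, 2.0])]
lid_largest [(0.67, [433.0, 101.0, -1.0])]
coaster [(0.96, [750.0, 240.0, 1.0])]
tea_canister [(0.56, [765.0, 123.0, 3.0])]
top [[-0.012, 0.99, -0.143, 386.903], [-1.0, -0.012, 0.0, -54.778], [-0.001, 0.143, 0.99, 1355.117], [0.0, 0.0, 0.0, 1.0]] [[448.8306046863697, 0.0, 284.64494000626183], [0.0, 448.8306046863697, 210.26342495343943], [0.0, 0.0, 1.0]] -0.11624429769640289
jar_small [(0.64, [458.0, -216.0, -0.0])]
jar_medium [(0.59, [601.0, 260.0, -1.0])]
jar_large [(0.97, [615.0, -57.0, 7.0])]
jar_largest [(0.55, [456.0, 263.0, 1.0])]
lid_small [(0.82, [445.0, -380.0, 3.0]), (0.54, [764.0, 124.0, 2.0])]
lid_medium [(0.9, [615.0, 111.0, 3.0])]
lid_large [(0.78, [446.0, -68.0, -2.0]), (0.47, [427.0, 103.0, -1.0])]
lid_largest [(0.97, [427.0, 104.0, 4.0]), (0.23, [598.0, 259.0, 1.0])]
coaster [(0.84, [747.0, 241.0, -2.0])]
tea_canister [(0.73, [765.0, 125.0, 2.0])]
```

View pics/top0.png

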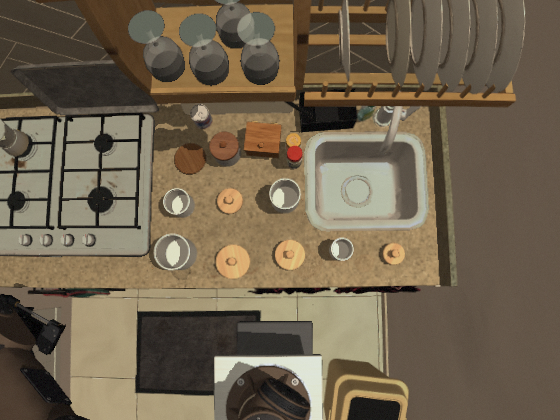

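View pics/scene0.png

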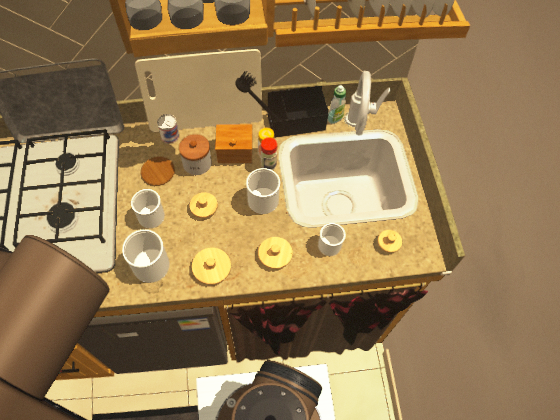

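Top and scene both show the layout clearly: the jars are at top pixels (176,202), (172,252), (284,194) and (341,249). The knobbed lids are at (230,200), (232,262), (290,254) and (394,254). The networks agree with this, so next I'll refine with a circle fit.

```bash
cat >> h.py <<'E'
from scipy.ndimage import map_coordinates
DIM={"small":(66,72),"medium":(78,86),"large":(90,100),"largest":(102,114)}
def proj(p,P):
    q=(np.asarray(P)-p["pose"][:3,3])@p["pose"][:3,:3]
    a=np.stack([q[:,0],-q[:,1]],1)/-q[:,2:]; a=a*(1+p["k1"]*(a**2).sum(1,keepdims=True))
    K=p["camera_matrix"]; return a*[K[0,0],K[1,1]]+K[:2,2]
def fit(p,circ,g,R=12,step=.5):
    """circ: list of (r,z); maximise the mean gradient across the projected circles near g"""
    im=cv2.GaussianBlur(p["color"],(0,0),.8).astype(float)
    t=np.linspace(0,2*np.pi,90,endpoint=False); best=(-1,)
    def samp(x,y,r,z):
        u=proj(p,np.stack([x+r*np.cos(t),y+r*np.sin(t),0*t+z],1))
        return np.stack([map_coordinates(im[...,c],[u[:,1],u[:,0]],order=1) for c in range(3)])
    d=3
    for x in np.arange(g[0]-R,g[0]+R+.1,step):
        for y in np.arange(g[1]-R,g[1]+R+.1,step):
            s=sum(np.abs(samp(x,y,r+d,z)-samp(x,y,r-d,z)).sum(0).clip(0,120).mean() for r,z in circ)
            if s>best[0]: best=(s,x,y)
    return best
def circles(n):
    k,s=n.split("_"); D,H=DIM[s]
    return [(D/2,H),(D/2-4,H)] if k=="jar" else [(D/2,24),(12,48)]
E
python3 - <<'E'
from h import *
G=dict(jar_small=(458,-218),jar_medium=(603,257),jar_large=(616,-57),jar_largest=(457,263),lid_small=(444,-380),lid_medium=(614,110),lid_large=(449,-66),lid_largest=(430,103))
for c in("scene","top"):
    p=env.read_camera(c)
    print(c,{n:tuple(np.round(fit(p,circles(n),g,step=1),1).tolist()) for n,g in G.items()})
E
```

```text
scene {'jar_small': (212.7, 459.0, -216.0), 'jar_medium': (206.9, 603.0, 263.0), 'jar_large': (212.5, 620.0, -51.0), 'jar_largest': (211.6, 455.0, 265.0), 'lid_small': (146.7, 437.0, -368.0), 'lid_medium': (156.3, 602.0, 120.0), 'lid_large': (161.6, 439.0, -57.0), 'lid_largest': (150.9, 431.0, 101.0)}
top {'jar_small': (207.4, 459.0, -213.0), 'jar_medium': (200.6, 598.0, 261.0), 'jar_large': (211.5, 614.0, -52.0), 'jar_largest': (190.5, 453.0, 265.0), 'lid_small': (139.3, 445.0, -379.0), 'lid_medium': (136.2, 608.0, 116.0), 'lid_large': (160.1, 447.0, -69.0), 'lid_largest': (147.4, 428.0, 98.0)}
```

Emit:
{"method": "drive_tool", "body": {"rows": [[[0,0,0,0,0,-0.048,1],[0,0,0,0,0,-0.048,1],[0,0,0,0,0,-0.048,1]]]}}

```text
t: 1.58
eef_pos: [273.4, 562.0, 233.6]
tcp_rot: [3.142, 0.0, -3.137]
ft_force: [0.2, -0.3, 0.1]
opening: 0.997
grip_force: 0.0
```

Emit:
{"method": "drive_tool", "body": {"rows": [[[-0.0785,-0.2295,0,0,0,0,1],[-0.0785,-0.2295,0,0,0,0,1],[-0.0785,-0.2295,0,0,0,0,1],[-0.0785,-0.2295,0,0,0,0,1],[-0.0785,-0.2295,0,0,0,0,1]]]}}

```text
t: 2.2
eef_pos: [371.8, 273.4, 233.9]
tcp_rot: [3.141, 0.001, 3.142]
ft_force: [1.4, -0.1, 0.7]
opening: 0.998
grip_force: 0.0
```

Emit:
{"method": "drive_tool", "body": {"rows": [[[-0.0785,-0.2295,0,0,0,0,0.6],[-0.0785,-0.2295,0,0,0,0,0.6],[-0.0785,-0.2295,0,0,0,0,0.6],[0,0,0,0,0,0,0.6]]]}}

```text
t: 2.7
eef_pos: [431.4, 99.7, 233.8]
tcp_rot: [-3.141, 0.001, 3.136]
ft_force: [-0.5, -0.5, 0.2]
opening: 0.641
grip_force: 0.0
```

Run:
```python
from h import *
st(); p=env.read_camera("wrist"); cv2.imwrite("pics/w1.png",p["color"]); print(np.round(p["pose"],3).tolist(),p["camera_matrix"].tolist(),p["k1"])
for n in ("lid_largest","jar_largest","lid_medium"): 
    r=env.place_of(n,p); print(n,[(round(d["score"],2),np.round(w(p,d["at"]),1).tolist()) for d in r[:3]])
print(fit(p,circles("lid_largest"),(430,101)))
```

```text
t 2.7 pos [431.4  99.7 233.8] rot [-3.141e+00  1.000e-03  3.136e+00] F [-0.5 -0.5  0.2] open 0.641 grip 0.0
[[0.005, -0.96, -0.281, 351.614], [1.0, 0.004, 0.002, 101.361], [-0.0, -0.281, 0.96, 385.159], [0.0, 0.0, 0.0, 1.0]] [[297.23811324205866, 0.0, 278.655245070037], [0.0, 297.23811324205866, 211.6662045938012], [0.0, 0.0, 1.0]] -0.06315489522446956
lid_largest [(0.59, [433.5, 103.0, 0.4])]
jar_largest []
lid_medium [(0.8, [615.1, 110.5, -0.4])]
(np.float64(179.55937383943032), np.float64(429.0), np.float64(103.0))
```

View pics/w1.png

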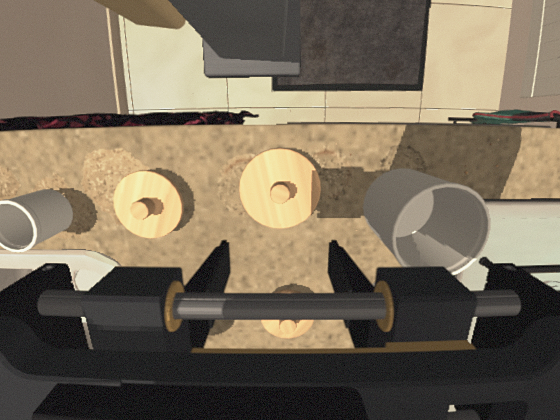

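The wrist view shows lid_largest at (280,188), lid_large at (148,203) and jar_largest's mouth at (437,228). The commanded TCP (430,103) matches the lid, so I'll descend and grip.

Emit:
{"method": "drive_tool", "body": {"rows": [[[0,0,0.2,0,0,0,0.5],[0,0,0.2,0,0,0,0.5],[0,0,0.2,0,0,0,0.5],[0,0,0.1,0,0,0,0.5],[0,0,0.05,0,0,0,0.5]]]}}

```text
t: 3.52
eef_pos: [429.6, 104.2, 45.0]
tcp_rot: [-3.142, -0.002, -3.14]
ft_force: [-0.9, 0.6, 0.2]
opening: 0.5
grip_force: 0.0
```

Emit:
{"method": "drive_tool", "body": {"rows": [[[0,0,0,0,0,0,0.5],[0,0,0,0,0,0,0],[0,0,0,0,0,0,0],[0,0,0,0,0,0,0],[0,0,0,0,0,0,0]]]}}

```text
t: 4.15
eef_pos: [430.6, 103.0, 46.7]
tcp_rot: [3.141, 0.001, 3.141]
ft_force: [-0.3, -0.5, 7.8]
opening: 0.244
grip_force: 30.0
```

Emit:
{"method": "drive_tool", "body": {"rows": [[[0,0,-0.04,0,0,0,0],[0,0,-0.12,0,0,0,0],[0,0,-0.2,0,0,0,0],[0,0,-0.2,0,0,0,0],[0,0,-0.2,0,0,0,0]]]}}

```text
t: 4.78
eef_pos: [429.6, 102.9, 238.4]
tcp_rot: [3.141, 0.0, 3.141]
ft_force: [1.3, 0.3, -1.7]
opening: 0.244
grip_force: 30.0
```

Run:
```python
from h import *
s=st(); p=env.read_camera("wrist"); cv2.imwrite("pics/w2.png",p["color"])
for n,g in dict(jar_largest=(455,264),lid_large=(449,-66),jar_large=(616,-55)).items(): print(n,fit(p,circles(n),g))
z=s["eef_pos"][2]-45.5
print("held",fit(p,[(51,z+24),(12,z+48)],s["eef_pos"][:2]))
```

```text
t 4.775 pos [429.6 102.9 238.4] rot [3.141 0.    3.141] F [ 1.3  0.3 -1.7] open 0.244 grip 29.99971940755131
jar_largest (np.float64(205.03782506392184), np.float64(455.0), np.float64(262.0))
lid_large (np.float64(176.64202462495132), np.float64(449.0), np.float64(-67.5))
jar_large (np.float64(90.46108319063636), np.float64(621.0), np.float64(-56.0))
held (np.float64(194.81561424496184), np.float64(430.1325626166435), np.float64(102.89410761096022))
```

View pics/w2.png

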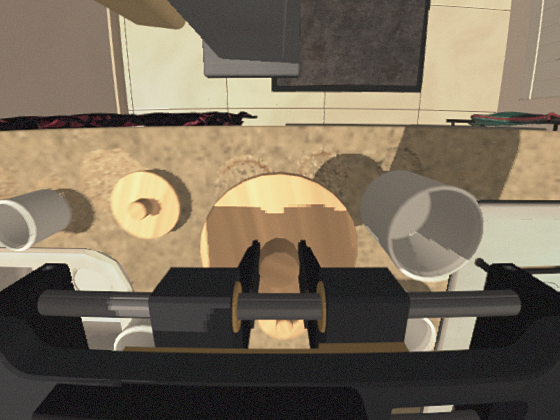

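The lid is held centred (opening 23 mm, fit within 1 mm of the TCP). jar_largest is at about (455,263.5), so I'll move over it and go down to just above the rim.

Emit:
{"method": "drive_tool", "body": {"rows": [[[-0.033,0.214,0,0,0,0,0],[-0.033,0.214,0,0,0,0,0],[-0.033,0.214,0,0,0,0,0],[0,0,0.14,0,0,0,0],[0,0,0.12,0,0,0,0]]]}}

```text
t: 5.45
eef_pos: [454.4, 264.0, 170.4]
tcp_rot: [3.142, -0.0, -3.141]
ft_force: [0.3, -0.2, -1.4]
opening: 0.244
grip_force: 30.0
```

Run:
```python
from h import *
s=st(); p=env.read_camera("top"); q=env.read_camera("wrist")
cv2.imwrite("pics/w3.png",cv2.resize(q["color"][120:360,120:440],None,fx=2,fy=2))
print(fit(q,[(51,114)],(455,263)), fit(q,[(51,s["eef_pos"][2]-22)],s["eef_pos"][:2]))
```

```text
t 5.45 pos [454.4 264.  170.4] rot [ 3.142 -0.    -3.141] F [ 0.3 -0.2 -1.4] open 0.244 grip 29.99981953284646
(np.float64(75.87078650966771), np.float64(454.0), np.float64(263.0)) (np.float64(84.7618431671004), np.float64(449.9358373604769), np.float64(264.0148448721346))
```

View pics/w3.png

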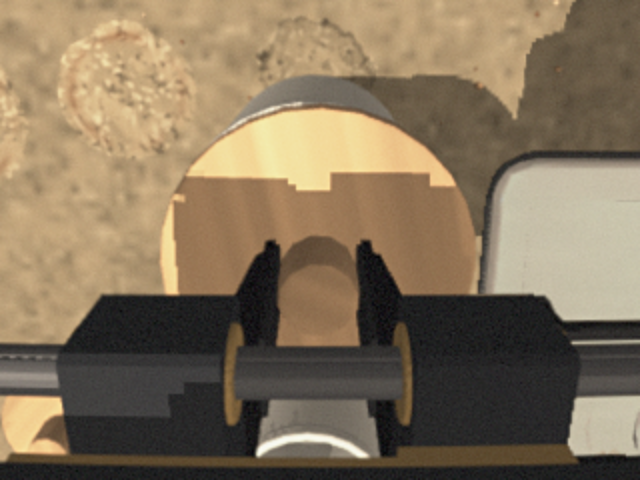

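The lid is centred over the jar. I'll lower it slowly.

Emit:
{"method": "drive_tool", "body": {"rows": [[[0,0,0.03,0,0,0,0],[0,0,0.018,0,0,0,0],[0,0,0.018,0,0,0,0],[0,0,0.014,0,0,0,0],[0,0,0.012,0,0,0,0]]]}}

```text
t: 6.18
eef_pos: [455.2, 263.3, 148.2]
tcp_rot: [-3.142, 0.001, 3.141]
ft_force: [0.8, -5.7, 5.5]
opening: 0.247
grip_force: 30.0
```

Emit:
{"method": "drive_tool", "body": {"rows": [[[0,-0.004,0,0,0,0,0],[0,0,0.004,0,0,0,0],[0,0,0.004,0,0,0,0],[0,0,0,0,0,0,0]]]}}

```text
t: 6.68
eef_pos: [455.6, 262.1, 147.0]
tcp_rot: [-3.141, 0.002, 3.142]
ft_force: [1.4, -7.9, 10.4]
opening: 0.243
grip_force: 30.0
```

Run:
```python
from h import *
p=env.read_camera("scene"); s=st()
cv2.imwrite("pics/s3.png",cv2.resize(p["color"][200:310,80:230],None,fx=5,fy=5,interpolation=cv2.INTER_CUBIC))
```

```text
t 6.725 pos [455.6 262.1 147. ] rot [-3.141e+00  2.000e-03  3.141e+00] F [ 0.8 -6.5 10.3] open 0.245 grip 30.045722089125775
```

View pics/s3.png

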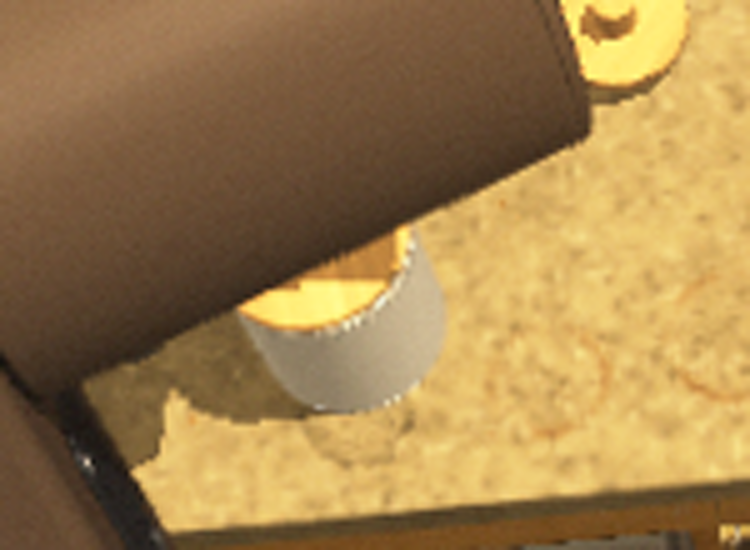

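The lid is in the mouth, possibly about 1 mm from fully home. I'll relieve the side force and press a little further.

Emit:
{"method": "drive_tool", "body": {"rows": [[[0,-0.005,0,0,0,0,0],[0,0,0,0,0,0,0],[0,0,0.004,0,0,0,0],[0,0,0,0,0,0,0]]]}}

```text
t: 7.22
eef_pos: [455.8, 261.2, 146.7]
tcp_rot: [3.141, 0.003, 3.141]
ft_force: [-1.0, -7.9, 18.1]
opening: 0.246
grip_force: 30.0
```

Emit:
{"method": "drive_tool", "body": {"rows": [[[0,0,0,0,0,0,0.5],[0,0,0,0,0,0,0.5],[0,0,0,0,0,0,0.5],[0,0,-0.1,0,0,0,0.5],[0,0,-0.2,0,0,0,0.5]]]}}

```text
t: 7.85
eef_pos: [454.3, 261.0, 219.4]
tcp_rot: [-3.14, -0.004, 3.141]
ft_force: [0.3, 0.4, 0.0]
opening: 0.499
grip_force: 0.0
```

Emit:
{"method": "drive_tool", "body": {"rows": [[[-0.12,-0.12,-0.06,0,0,0,0.5],[-0.12,-0.12,0,0,0,0,0.5],[-0.12,-0.12,0,0,0,0,0.5],[-0.12,-0.12,0,0,0,0,0.5],[-0.126,-0.122,0,0,0,0,0.5]]]}}

```text
t: 8.48
eef_pos: [607.2, 109.7, 234.9]
tcp_rot: [3.141, -0.0, 3.141]
ft_force: [0.5, 0.7, 0.4]
opening: 0.5
grip_force: 0.0
```

Run:
```python
from h import *
s=st(); q=env.read_camera("wrist"); p=env.read_camera("top"); sc=env.read_camera("scene")
for n,g in dict(lid_medium=(614,110),jar_medium=(602,260)).items(): print(n,fit(q,circles(n),g),"top",fit(p,circles(n),g,step=1))
for k in (p,q): print("lid_largest on jar",[(fit(k,[(51,110+d),(12,134+d)],(455,262),R=6,step=1)) for d in(10,14,18)])
cv2.imwrite("pics/a4.png",np.hstack([cv2.resize(q["color"],(400,300)),cv2.resize(sc["color"][170:305,60:240],(400,300))]))
```

```text
t 8.475 pos [607.2 109.7 234.9] rot [ 3.141 -0.     3.141] F [0.5 0.7 0.4] open 0.5 grip 0.0
lid_medium (np.float64(154.15423637436373), np.float64(610.5), np.float64(116.0)) top (np.float64(85.52071515995439), np.float64(621.0), np.float64(98.0))
jar_medium (np.float64(178.0958708650733), np.float64(603.0), np.float64(256.5)) top (np.float64(38.558350028603314), np.float64(610.0), np.float64(248.0))
lid_largest on jar [(np.float64(21.433231501466256), np.float64(449.0), np.float64(263.0)), (np.float64(21.341862642038173), np.float64(449.0), np.float64(262.0)), (np.float64(21.276895265498773), np.float64(449.0), np.float64(261.0))]
lid_largest on jar [(np.float64(103.27281888334417), np.float64(455.0), np.float64(261.0)), (np.float64(103.8803861246461), np.float64(456.0), np.float64(259.0)), (np.float64(102.52230224005797), np.float64(456.0), np.float64(257.0))]
```

View pics/a4.png

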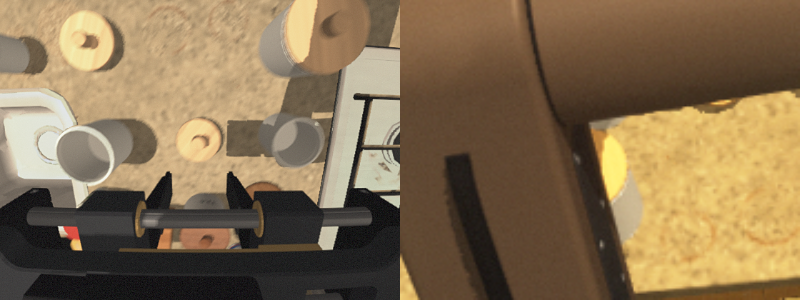

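Run:
```python
from h import *
q=env.read_camera("wrist")
for n in("lid_medium","jar_medium"): print(n,[(d["score"],np.round(w(q,d["at"]),1)) for d in env.place_of(n,q)])
im=q["color"].copy()
t=np.linspace(0,6.283,200)
for (x,y),c in (((610.5,116),(0,0,255)),((614.5,110),(255,0,0))):
    for r,z in((39,24),(12,48)):
        cv2.polylines(im,[np.round(proj(q,np.stack([x+r*np.cos(t),y+r*np.sin(t),0*t+z],1))*8).astype(int)],True,c,1,shift=3)
for (x,y),c in (((603,256.5),(0,0,255)),((602,261),(255,0,0))):
    cv2.polylines(im,[np.round(proj(q,np.stack([x+39*np.cos(t),y+39*np.sin(t),0*t+86],1))*8).astype(int)],True,c,1,shift=3)
cv2.imwrite("pics/c5.png",cv2.resize(im[140:260,220:480],None,fx=3,fy=3,interpolation=cv2.INTER_NEAREST))
```

```text
lid_medium [(0.74, array([ 6.116e+02,  1.094e+02, -1.000e-01]))]
jar_medium [(0.86, array([607.5, 258.7,  -2.3]))]
```

View pics/c5.png

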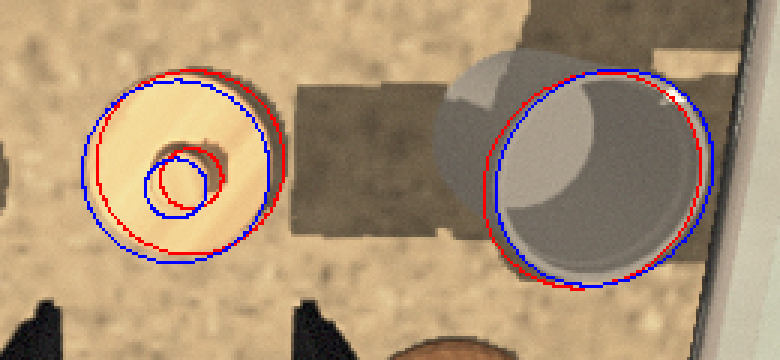

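The overlay puts lid_medium at about (613,111) and jar_medium at about (602.5,259.5). Now I'll grip lid_medium.

Emit:
{"method": "drive_tool", "body": {"rows": [[[-0.025,0,0.2,0,0,0,0.5],[0,0,0.2,0,0,0,0.5],[0,0,0.2,0,0,0,0.5],[0,0,0.1,0,0,0,0.5],[0,0,0.056,0,0,0,0.5]]]}}

```text
t: 9.4
eef_pos: [611.9, 111.6, 45.1]
tcp_rot: [3.142, -0.001, -3.141]
ft_force: [0.9, -0.2, -0.1]
opening: 0.502
grip_force: 0.0
```

Emit:
{"method": "drive_tool", "body": {"rows": [[[0,0,0,0,0,0,0.5],[0,0,0,0,0,0,0],[0,0,0,0,0,0,0],[0,0,0,0,0,0,0],[0,0,0,0,0,0,0]]]}}

```text
t: 10.02
eef_pos: [613.0, 110.7, 46.9]
tcp_rot: [3.141, 0.001, 3.141]
ft_force: [-1.1, 0.9, 6.3]
opening: 0.246
grip_force: 30.0
```

Emit:
{"method": "drive_tool", "body": {"rows": [[[0,0,-0.04,0,0,0,0],[0,0,-0.12,0,0,0,0],[0,0,-0.2,0,0,0,0],[0,0,-0.2,0,0,0,0],[0,0,-0.2,0,0,0,0]]]}}

```text
t: 10.65
eef_pos: [612.4, 110.6, 238.3]
tcp_rot: [3.142, 0.0, 3.141]
ft_force: [0.4, -0.8, -1.2]
opening: 0.247
grip_force: 30.0
```

Run:
```python
from h import *
s=st(); q=env.read_camera("wrist")
z=s["eef_pos"][2]-45.5
h=fit(q,[(39,z+24),(12,z+48)],s["eef_pos"][:2]);j=fit(q,circles("jar_medium"),(603,259))
print("held",h,"jar",j)
im=q["color"].copy(); t=np.linspace(0,6.283,200)
for (x,y),r,zz,c in ((h[1:],39,z+24,(0,0,255)),(s["eef_pos"][:2],39,z+24,(255,0,0)),(j[1:],39,86,(0,0,255)),((602.5,259.5),39,86,(255,0,0))):
    cv2.polylines(im,[np.round(proj(q,np.stack([x+r*np.cos(t),y+r*np.sin(t),0*t+zz],1))*8).astype(int)],True,c,1,shift=3)
cv2.imwrite("pics/c6.png",cv2.resize(im[40:300,190:490],None,fx=2.3,fy=2.3,interpolation=cv2.INTER_NEAREST))
```

```text
t 10.65 pos [612.4 110.6 238.3] rot [3.142 0.    3.141] F [ 0.4 -0.8 -1.2] open 0.247 grip 29.999933905201033
held (np.float64(188.38062550661851), np.float64(611.8902695548055), np.float64(112.09006789056899)) jar (np.float64(196.7810852135775), np.float64(601.5), np.float64(260.5))
```

View pics/c6.png

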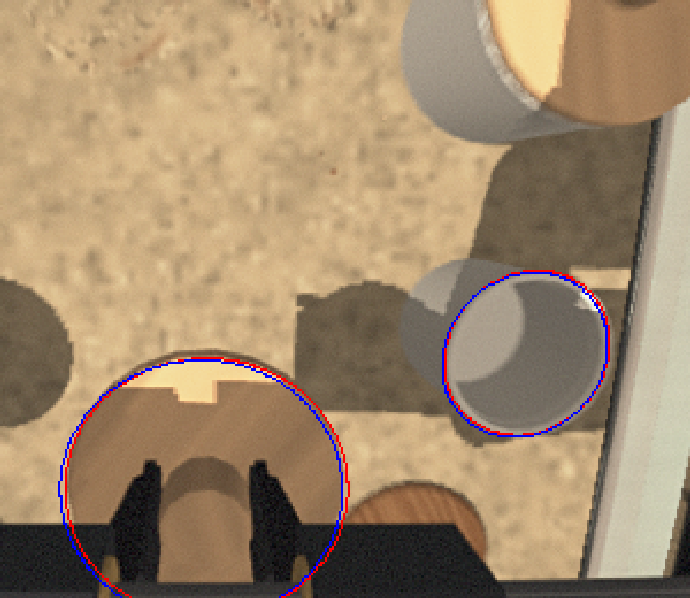

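Both fits sit well on lid_medium and jar_medium, so I'll move over the jar and lower slowly.

Emit:
{"method": "drive_tool", "body": {"rows": [[[0.014,0.198,0,0,0,0,0],[0.014,0.198,0,0,0,0,0],[0.014,0.198,0,0,0,0,0],[0,0,0.2,0,0,0,0],[0,0,0.172,0,0,0,0]]]}}

```text
t: 11.32
eef_pos: [601.8, 259.9, 142.2]
tcp_rot: [3.141, 0.0, -3.141]
ft_force: [0.9, -0.0, -1.0]
opening: 0.246
grip_force: 30.0
```

Emit:
{"method": "drive_tool", "body": {"rows": [[[0,0,0.02,0,0,0,0],[0,0,0.014,0,0,0,0],[0,0,0.014,0,0,0,0],[0,0,0.014,0,0,0,0],[0,0,0,0,0,0,0]]]}}

```text
t: 11.95
eef_pos: [602.4, 259.1, 128.0]
tcp_rot: [3.141, 0.0, 3.141]
ft_force: [0.6, -0.0, -0.5]
opening: 0.244
grip_force: 30.0
```

Emit:
{"method": "drive_tool", "body": {"rows": [[[0,0,0.01,0,0,0,0],[0,0,0.01,0,0,0,0],[0,0,0.01,0,0,0,0],[0,0,0.006,0,0,0,0],[0,0,0,0,0,0,0]]]}}

```text
t: 12.58
eef_pos: [602.6, 259.0, 119.0]
tcp_rot: [-3.142, 0.001, 3.141]
ft_force: [1.4, -2.1, 3.4]
opening: 0.245
grip_force: 30.0
```

Emit:
{"method": "drive_tool", "body": {"rows": [[[0,0,0.004,0,0,0,0],[0,0,0,0,0,0,0],[0,0,0.003,0,0,0,0],[0,0,0,0,0,0,0]]]}}

```text
t: 13.08
eef_pos: [602.8, 258.9, 118.8]
tcp_rot: [3.141, 0.002, 3.141]
ft_force: [-1.7, -5.7, 17.3]
opening: 0.245
grip_force: 30.0
```

Seated: TCP z is 118.8, matching the expected 72+46.9, and the force rises stiffly. Release, then on to lid_large.

Emit:
{"method": "drive_tool", "body": {"rows": [[[0,0,0,0,0,0,0.5],[0,0,0,0,0,0,0.5],[0,0,0,0,0,0,0.5],[0,0,-0.1,0,0,0,0.5],[0,0,-0.2,0,0,0,0.5]]]}}

```text
t: 13.7
eef_pos: [601.5, 259.0, 190.6]
tcp_rot: [-3.14, -0.004, 3.141]
ft_force: [0.5, 0.7, 0.6]
opening: 0.503
grip_force: 0.0
```

Emit:
{"method": "drive_tool", "body": {"rows": [[[0,0,-0.17,0,0,0,0.5],[0.102,-0.2175,0,0,0,0,0.5],[0.102,-0.2175,0,0,0,0,0.5],[0.102,-0.2175,0,0,0,0,0.5],[0.102,-0.2175,0,0,0,0,0.5]]]}}

```text
t: 14.32
eef_pos: [499.2, 40.4, 234.3]
tcp_rot: [3.141, 0.0, -3.142]
ft_force: [1.0, -0.1, 0.5]
opening: 0.5
grip_force: 0.0
```

Emit:
{"method": "drive_tool", "body": {"rows": [[[0.102,-0.2175,0,0,0,0,0.5],[0.102,-0.2175,0,0,0,0,0.5],[0,0,0,0,0,0,0.5]]]}}

```text
t: 14.7
eef_pos: [447.9, -69.7, 234.5]
tcp_rot: [-3.142, -0.0, 3.136]
ft_force: [-0.2, 0.6, 0.5]
opening: 0.499
grip_force: 0.0
```

```bash
cat >> h.py <<'E'
def draw(q,L,crop,f,name):
    im=q["color"].copy(); t=np.linspace(0,6.283,200)
    for x,y,r,z in L: cv2.polylines(im,[np.round(proj(q,np.stack([x+r*np.cos(t),y+r*np.sin(t),0*t+z],1))*8).astype(int)],True,(0,0,255),1,shift=3)
    a,b,c,d=crop; cv2.imwrite(name,cv2.resize(im[a:b,c:d],None,fx=f,fy=f,interpolation=cv2.INTER_NEAREST))
E
python3 - <<'E'
from h import *
s=st(); q=env.read_camera("wrist")
l=fit(q,circles("lid_large"),(449,-67),step=1); j=fit(q,circles("jar_large"),(616,-56)); print(l,j)
for n in("lid_large","jar_small"): print(n,[(d["score"],np.round(w(q,d["at"]),1)) for d in env.place_of(n,q)])
draw(q,[(l[1],l[2],45,24),(l[1],l[2],12,48)],(120,270,120,560),1.8,"pics/c7.png")
E
```

```text
t 14.7 pos [447.9 -69.7 234.5] rot [-3.142 -0.     3.136] F [-0.2  0.6  0.5] open 0.499 grip 0.0
(np.float64(186.87018572439604), np.float64(448.0), np.float64(-69.0)) (np.float64(121.47513763744917), np.float64(620.0), np.float64(-54.5))
lid_large [(0.73, array([445.2, -70.9,  -3.3]))]
jar_small [(0.7, array([ 457.7, -218.6,   -2.4]))]
```

View pics/c7.png

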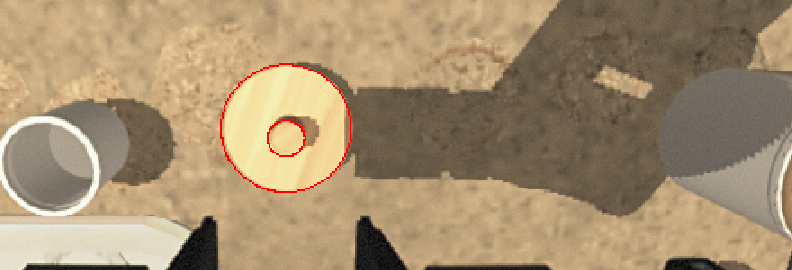

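The circles lie exactly on lid_large (448,-69). I'll grip it and stop at (616,90) to measure jar_large from the side.

Emit:
{"method": "drive_tool", "body": {"rows": [[[0.004,-0.004,0.2,0,0,0,0.5],[0,0,0.2,0,0,0,0.5],[0,0,0.2,0,0,0,0.5],[0,0,0.1,0,0,0,0.5],[0,0,0.052,0,0,0,0.5]]]}}

```text
t: 15.48
eef_pos: [448.3, -66.7, 45.0]
tcp_rot: [3.141, -0.002, -3.14]
ft_force: [-0.8, 0.3, 0.1]
opening: 0.494
grip_force: 0.0
```

Emit:
{"method": "drive_tool", "body": {"rows": [[[0,0,0,0,0,0,0.5],[0,0,0,0,0,0,0],[0,0,0,0,0,0,0],[0,0,0,0,0,0,0],[0,0,0,0,0,0,0]]]}}

```text
t: 16.1
eef_pos: [448.5, -68.1, 47.0]
tcp_rot: [-3.141, 0.001, 3.141]
ft_force: [-0.9, 1.5, 7.1]
opening: 0.244
grip_force: 30.0
```

Emit:
{"method": "drive_tool", "body": {"rows": [[[0,0,-0.04,0,0,0,0],[0,0,-0.12,0,0,0,0],[0,0,-0.2,0,0,0,0],[0,0,-0.2,0,0,0,0],[0,0,-0.2,0,0,0,0]]]}}

```text
t: 16.73
eef_pos: [447.6, -67.9, 238.7]
tcp_rot: [3.142, 0.0, 3.141]
ft_force: [-0.0, -1.0, -1.6]
opening: 0.243
grip_force: 30.0
```

Emit:
{"method": "drive_tool", "body": {"rows": [[[-0.168,0.158,0,0,0,0,0],[-0.168,0.158,0,0,0,0,0],[-0.168,0.158,0,0,0,0,0],[-0.168,0.158,0,0,0,0,0],[0,0,0,0,0,0,0]]]}}

```text
t: 17.35
eef_pos: [617.5, 92.2, 236.1]
tcp_rot: [3.141, -0.0, -3.139]
ft_force: [-1.5, -0.2, -1.5]
opening: 0.245
grip_force: 30.0
```

Run:
```python
from h import *
s=st(); q=env.read_camera("wrist")
z=s["eef_pos"][2]-46.3
h=fit(q,[(45,z+24),(12,z+48)],s["eef_pos"][:2]);j=fit(q,circles("jar_large"),(616,-55)); print("held",h,"jar",j)
for n,g,a in(("lid_medium",(602,259),72),("lid_largest",(455,262),100)): print(n,fit(q,[(DIM[n[4:]][0]/2,a+24),(12,a+48)],g,R=6))
draw(q,[(*h[1:],45,z+24),(*j[1:],45,100)],(0,280,0,560),1.42,"pics/c8.png")
```

```text
t 17.35 pos [617.5  92.2 236.1] rot [ 3.141 -0.    -3.139] F [-1.5 -0.2 -1.5] open 0.245 grip 29.999627703800797
held (np.float64(191.99404897521163), np.float64(619.4611339208252), np.float64(93.24378716747245)) jar (np.float64(222.88043557440233), np.float64(617.0), np.float64(-52.0))
lid_medium (np.float64(133.84519042313534), np.float64(602.0), np.float64(261.5))
lid_largest (np.float64(133.25347553505628), np.float64(452.0), np.float64(262.0))
```

View pics/c8.png

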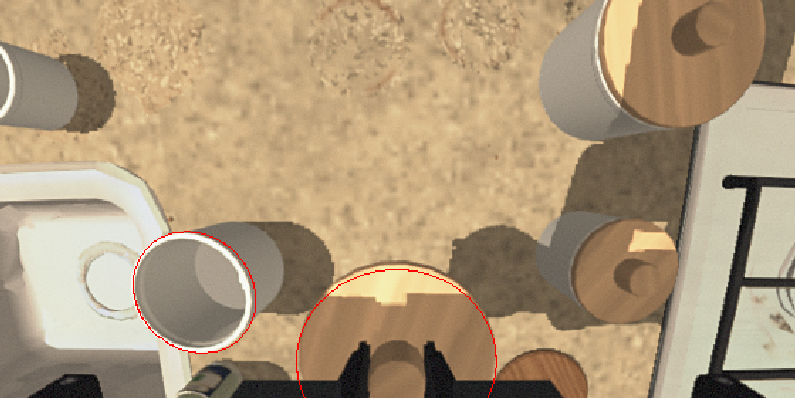

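Both placed lids sit flat. jar_large is at about (617,-52), so I'll move over it and lower.

Emit:
{"method": "drive_tool", "body": {"rows": [[[0,-0.191,0,0,0,0,0],[0,-0.191,0,0,0,0,0],[0,-0.191,0,0,0,0,0],[0,0,0.17,0,0,0,0],[0,0,0.147,0,0,0,0]]]}}

```text
t: 18.02
eef_pos: [614.8, -55.0, 156.9]
tcp_rot: [-3.142, 0.0, 3.139]
ft_force: [0.6, -0.0, -1.2]
opening: 0.245
grip_force: 30.0
```

Emit:
{"method": "drive_tool", "body": {"rows": [[[0,0,0.02,0,0,0,0],[0,0,0.014,0,0,0,0],[0,0,0.014,0,0,0,0],[0,0,0.014,0,0,0,0],[0,0,0,0,0,0,0]]]}}

```text
t: 18.65
eef_pos: [616.5, -53.4, 142.1]
tcp_rot: [-3.141, 0.001, 3.141]
ft_force: [1.4, -0.8, 0.3]
opening: 0.243
grip_force: 30.0
```

Emit:
{"method": "drive_tool", "body": {"rows": [[[0,0,0.01,0,0,0,0],[0,0,0.01,0,0,0,0],[0,0,0.01,0,0,0,0],[0,0,0.004,0,0,0,0],[0,0,0,0,0,0,0]]]}}

```text
t: 19.27
eef_pos: [617.0, -54.1, 133.6]
tcp_rot: [-3.14, 0.002, 3.141]
ft_force: [3.5, -4.8, 5.0]
opening: 0.243
grip_force: 30.0
```

Emit:
{"method": "drive_tool", "body": {"rows": [[[0,-0.003,0.004,0,0,0,0],[0,0,0,0,0,0,0],[0,0,0.003,0,0,0,0],[0,0,0,0,0,0,0]]]}}

```text
t: 19.77
eef_pos: [617.7, -55.0, 133.1]
tcp_rot: [-3.14, 0.005, 3.141]
ft_force: [3.6, -5.3, 14.0]
opening: 0.244
grip_force: 30.0
```

Seated (133.1 ≈ 86+47). Release, then lid_small.

Emit:
{"method": "drive_tool", "body": {"rows": [[[0,0,0,0,0,0,0.5],[0,0,0,0,0,0,0.5],[0,0,0,0,0,0,0.5],[0,0,-0.1,0,0,0,0.5],[0,0,-0.2,0,0,0,0.5]]]}}

```text
t: 20.4
eef_pos: [615.2, -53.8, 205.2]
tcp_rot: [3.14, -0.005, 3.141]
ft_force: [1.1, 0.4, 0.6]
opening: 0.496
grip_force: 0.0
```

Emit:
{"method": "drive_tool", "body": {"rows": [[[0,0,-0.12,0,0,0,0.5],[0.114,-0.2175,0,0,0,0,0.5],[0.114,-0.2175,0,0,0,0,0.5],[0.114,-0.2175,0,0,0,0,0.5],[0.114,-0.2175,0,0,0,0,0.5]]]}}

```text
t: 21.02
eef_pos: [500.9, -272.8, 236.2]
tcp_rot: [3.141, -0.0, 3.142]
ft_force: [0.7, 0.3, -0.3]
opening: 0.5
grip_force: 0.0
```

Emit:
{"method": "drive_tool", "body": {"rows": [[[0.114,-0.2175,0,0,0,0,0.5],[0.114,-0.2175,0,0,0,0,0.5],[0,0,0,0,0,0,0.5]]]}}

```text
t: 21.4
eef_pos: [443.0, -383.2, 235.8]
tcp_rot: [3.141, -0.001, 3.137]
ft_force: [0.4, 0.6, 0.7]
opening: 0.498
grip_force: 0.0
```

Run:
```python
from h import *
s=st(); q=env.read_camera("wrist")
l=fit(q,circles("lid_small"),(444,-380),step=1); j=fit(q,circles("jar_small"),(459,-217)); print(l,j)
for n in("lid_small","jar_small"): print(n,[(d["score"],np.round(w(q,d["at"]),1)) for d in env.place_of(n,q)])
draw(q,[(*l[1:],33,24),(*l[1:],12,48),(*j[1:],33,72)],(0,300,0,560),1.42,"pics/c9.png")
```

```text
t 21.4 pos [ 443.  -383.2  235.8] rot [ 3.141e+00 -1.000e-03  3.137e+00] F [0.4 0.6 0.7] open 0.498 grip 0.0
(np.float64(174.2462849435398), np.float64(446.0), np.float64(-376.0)) (np.float64(217.53226648949988), np.float64(459.5), np.float64(-217.5))
lid_small []
jar_small [(0.93, array([ 464.1, -219.4,   -1.4]))]
```

View pics/c9.png

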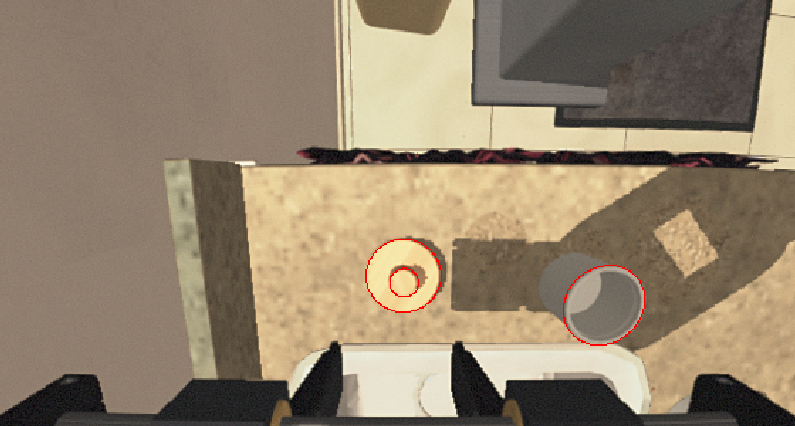

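The circles lie on lid_small (446,-376) and jar_small (459.5,-217). I'll shift 3.5 mm and grip.

Emit:
{"method": "drive_tool", "body": {"rows": [[[-0.002,0.014,0.2,0,0,0,0.5],[0,0,0.2,0,0,0,0.5],[0,0,0.2,0,0,0,0.5],[0,0,0.1,0,0,0,0.5],[0,0,0.06,0,0,0,0.5]]]}}

```text
t: 22.18
eef_pos: [446.2, -375.2, 45.1]
tcp_rot: [3.14, -0.001, -3.14]
ft_force: [0.2, 0.2, -0.2]
opening: 0.5
grip_force: 0.0
```

Emit:
{"method": "drive_tool", "body": {"rows": [[[0,0,0,0,0,0,0.5],[0,0,0,0,0,0,0],[0,0,0,0,0,0,0],[0,0,0,0,0,0,0],[0,0,0,0,0,0,0]]]}}

```text
t: 22.8
eef_pos: [445.8, -377.0, 47.1]
tcp_rot: [-3.141, 0.001, 3.141]
ft_force: [-0.4, 1.2, 6.5]
opening: 0.244
grip_force: 30.0
```

Emit:
{"method": "drive_tool", "body": {"rows": [[[0,0,-0.04,0,0,0,0],[0,0,-0.12,0,0,0,0],[0,0,-0.2,0,0,0,0],[0,0,-0.2,0,0,0,0],[0,0,-0.2,0,0,0,0]]]}}

```text
t: 23.42
eef_pos: [445.2, -376.5, 238.5]
tcp_rot: [-3.142, 0.0, 3.141]
ft_force: [0.1, -0.8, -1.2]
opening: 0.244
grip_force: 30.0
```

Emit:
{"method": "drive_tool", "body": {"rows": [[[0,0,0,0,0,0,0]]]}}

```text
t: 23.55
eef_pos: [446.2, -377.5, 240.6]
tcp_rot: [-3.137, 0.005, 3.141]
ft_force: [0.2, -0.0, -1.1]
opening: 0.246
grip_force: 30.0
```

Run:
```python
from h import *
s=st(); q=env.read_camera("wrist")
z=s["eef_pos"][2]-46.5
h=fit(q,[(33,z+24),(12,z+48)],s["eef_pos"][:2]);j=fit(q,circles("jar_small"),(459,-217)); print("held",h,"jar",j)
```

```text
t 23.55 pos [ 446.2 -377.5  240.6] rot [-3.137  0.005  3.141] F [ 0.2 -0.  -1.1] open 0.246 grip 29.99974122227286
held (np.float64(195.73564427613513), np.float64(446.22509864375667), np.float64(-375.4878697862925)) jar (np.float64(217.46980615580247), np.float64(459.0), np.float64(-217.5))
```

Emit:
{"method": "drive_tool", "body": {"rows": [[[-0.0175,0.211,0,0,0,0,0],[-0.0175,0.211,0,0,0,0,0],[-0.0175,0.211,0,0,0,0,0],[0,0,0.22,0,0,0,0],[0,0,0.208,0,0,0,0]]]}}

```text
t: 24.22
eef_pos: [458.2, -217.4, 127.5]
tcp_rot: [3.141, -0.0, -3.141]
ft_force: [0.3, -0.5, -1.0]
opening: 0.247
grip_force: 30.0
```

Emit:
{"method": "drive_tool", "body": {"rows": [[[0,0,0.02,0,0,0,0],[0,0,0.014,0,0,0,0],[0,0,0.014,0,0,0,0],[0,0,0.014,0,0,0,0],[0,0,0,0,0,0,0]]]}}

```text
t: 24.85
eef_pos: [458.8, -218.6, 114.3]
tcp_rot: [-3.141, 0.001, 3.141]
ft_force: [-0.2, 0.2, -0.3]
opening: 0.242
grip_force: 30.0
```

Emit:
{"method": "drive_tool", "body": {"rows": [[[0,0,0.01,0,0,0,0],[0,0,0.01,0,0,0,0],[0,0,0.01,0,0,0,0],[0,0,0.004,0,0,0,0],[0,0,0,0,0,0,0]]]}}

```text
t: 25.48
eef_pos: [458.7, -218.5, 105.3]
tcp_rot: [3.141, -0.0, 3.141]
ft_force: [1.8, 0.5, -1.2]
opening: 0.245
grip_force: 30.0
```

Emit:
{"method": "drive_tool", "body": {"rows": [[[0,0,0.004,0,0,0,0],[0,0,0,0,0,0,0]]]}}

```text
t: 25.72
eef_pos: [459.1, -218.4, 105.1]
tcp_rot: [-3.141, 0.001, 3.141]
ft_force: [0.9, 3.6, 8.8]
opening: 0.245
grip_force: 30.0
```

Seated (105.1 = 58+47.1). Release, retreat, and inspect everything.

Emit:
{"method": "drive_tool", "body": {"rows": [[[0,0,0,0,0,0,0.5],[0,0,0,0,0,0,0.5],[0,0,0,0,0,0,0.5],[0,0,-0.1,0,0,0,0.5],[0,0,-0.2,0,0,0,0.5]]]}}

```text
t: 26.35
eef_pos: [458.0, -218.2, 178.8]
tcp_rot: [3.139, -0.003, 3.141]
ft_force: [0.5, -0.4, 0.3]
opening: 0.502
grip_force: 0.0
```

Emit:
{"method": "drive_tool", "body": {"rows": [[[0,0,-0.2,0,0,0,0.5],[0,-0.2,-0.1,0,0,0,0.5],[0,-0.2,0,0,0,0,0.5],[0,-0.2,0,0,0,0,0.5],[0,0,0,0,0,0,0.5]]]}}

```text
t: 26.98
eef_pos: [458.1, -371.3, 253.6]
tcp_rot: [3.141, -0.0, 3.138]
ft_force: [0.4, 1.1, -0.4]
opening: 0.498
grip_force: 0.0
```

Run:
```python
from h import *
st(); S=env.read_camera("scene"); T=env.read_camera("top")
B=dict(small=((459,-217),58),medium=((602,260),72),large=((617,-53),86),largest=((455,263),100))
for p in(S,T):
  for k,(g,a) in B.items():
    r=env.place_of("lid_"+k,p); j=env.place_of("jar_"+k,p)
    print(k,np.round(fit(p,[(DIM[k][0]/2,a+24),(12,a+48)],g,R=8,step=1),0),"lid",[(round(d["score"],2),np.round(w(p,d["at"])).tolist()) for d in r[:2]],"jar",[(round(d["score"],2),np.round(w(p,d["at"])).tolist()) for d in j[:1]])
cv2.imwrite("pics/f10.png",cv2.resize(S["color"][150:310,70:370],None,fx=2.66,fy=2.66,interpolation=cv2.INTER_CUBIC))
```

```text
t 26.975 pos [ 458.1 -371.3  253.6] rot [ 3.141 -0.     3.138] F [ 0.4  1.1 -0.4] open 0.498 grip 0.0
small [ 122.  454. -213.] lid [(0.81, [461.0, -220.0, 60.0])] jar [(0.67, [459.0, -219.0, 4.0])]
medium [115. 606. 259.] lid [(0.97, [602.0, 258.0, 73.0])] jar [(0.77, [606.0, 256.0, 2.0])]
large [ 14. 625. -49.] lid [(0.48, [609.0, 256.0, -1.0])] jar []
largest [138. 456. 261.] lid [(0.91, [457.0, 261.0, 100.0])] jar [(0.69, [456.0, 263.0, 3.0])]
small [  73.  456. -213.] lid [(0.97, [461.0, -219.0, 55.0])] jar [(0.59, [459.0, -216.0, 2.0])]
medium [167. 599. 261.] lid [(0.78, [607.0, 259.0, 78.0])] jar [(0.43, [600.0, 258.0, -2.0])]
large [176. 614. -56.] lid [(0.61, [615.0, -52.0, 86.0])] jar [(0.58, [615.0, -59.0, 4.0])]
largest [180. 453. 264.] lid [(0.74, [452.0, 263.0, 102.0])] jar [(0.67, [455.0, 262.0, -0.0])]
```

View pics/f10.png

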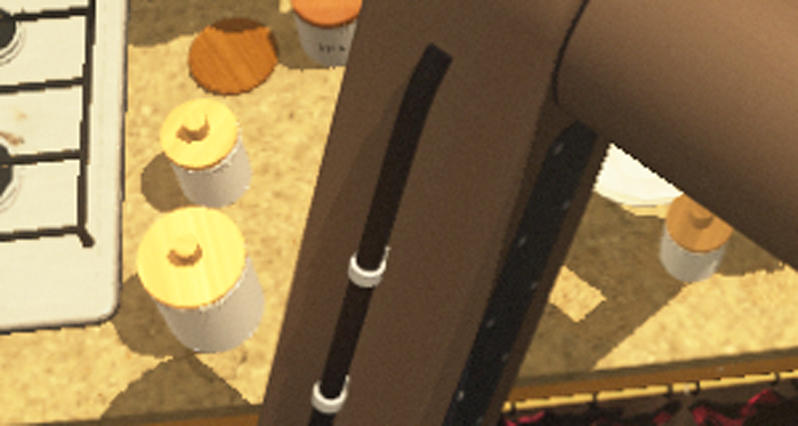

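In the scene crop the medium (200,150), largest (190,280) and small (695,235) lids sit flat and aligned. The large one is hidden here, so I'll check it from the top camera.

Run:
```python
from h import *
T=env.read_camera("top"); cv2.imwrite("pics/f11.png",cv2.resize(T["color"][160:285,140:410],None,fx=2.9,fy=2.9,interpolation=cv2.INTER_CUBIC))
```

```text
(no output)
```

View pics/f11.png

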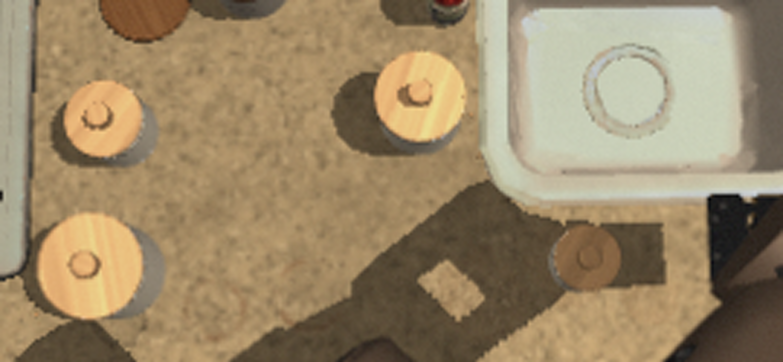

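The top view shows all four lids centred on their canisters, with large at (420,95). Handing in.

```bash
python3 -c "
from cell import env
print(env.job_done())"
```

```text
the job is handed in; nothing more can be done
None
```

All four lids are on their matching canisters, pressed home and looking flat in the final pictures; the job was handed in at about 27 s, and no verdict came back.

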